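# Pack up the oyster rails after a pearl-grafting workshop

### The arm

A 6-joint arm with a two-finger parallel gripper is mounted at the origin on the work surface. World frame = base frame: x ahead of the robot, y to its left, z up, the work surface at z = 0. Lengths are in mm, angles in rad, forces in N, time in s.
With the tool pointing down it reaches from about 350 to 875 mm from the base axis. Payload 4.2 kg.
Tool frame: the origin (TCP) lies midway between the tips of the shut fingers; the grasp point (between the pads) lies 19 mm behind it (arm.hold_point_z is the distance from the TCP to the grasp point, in mm); z points along the fingers, y is the line along which they close (so a half turn about z gives the same grasp; the last joint's range is limited). The gripper opens to 85 mm and grips with 20 to 120 N. Pads are 22 mm wide; open, the fingers measure 114 mm over their backs; the gripper's body (76 mm by 85 mm) begins 54 mm behind the grasp point. The pads swing forward as they close: fully open they stand 13 mm farther back than shut.
Start: joints at [-1.044, 0.385, 0.008, 0, -1.194, -0.259], TCP at [165.398, -602.696, 231.312] pointing down, gripper open.
Joint ranges: [-3.14, 3.14], [-1.21, 2.06], [-1.07, 1.41], [-3.16, 2.05], [-2.99, -0.16], [-3.1, 3.1]. Speed limits (rad/s): [2.79, 2.79, 3.14, 3.14, 3.14, 3.14].

### API

Orientations are given as a unit quaternion [x, y, z, w].
In Python, from bench import arm, vision gives the robot as it stands. The module is installed in compiled form; this text tells all that it offers.
- The arm moves only by the tool servo_tool, never from a script. Its argument "plan" is a list of rows, each a list of 7 numbers: the shift along the world's x, y, z each as a share of 300 mm, from -1 to 1, then the turn, a rotation vector about the world's x, y, z each as a share of 2 rad, from -1 to 1, then the opening, from 0 (shut) to 1 (fully open). A call has 1 to 20 rows; each row shifts and turns the commanded pose from where the row before left it; what a row does not reach is not made up. A row lasts 1/8 s, in which the tool goes at most 62.5 mm and 10.7 degrees, less where a joint would pass 70% of its speed; a pose out of reach is approached as far as the arm can. A call with a number of a shift or a turn outside -1 to 1 is refused whole. A call with a gripper value outside its range is refused whole. The fingers move at their own pace and stop on an object; the grip force is fixed at half the most. Time passes only in rows, so rows that do not move let the fingers close. It gives the time, the measured TCP pose, the force, the opening and the grip force at its end, in the units of the state.
- arm.read_state(): the state, without advancing time (a new reading comes with each control period).
- vision.get_image(name): name is "side" or "top"; returns a dict with "image" (384x512x3 uint8, red, green, blue), "z_map" (384x512 float32, mm along the optical axis (not along the pixel's ray), 0 where there is no reading), "K" (3x3 intrinsics, pixels), "world_to_cam" (4x4, takes a point from world to camera coordinates). Camera axes: x right, y down, z forward; pixel columns grow to the right and rows downward; lengths in mm; the calibration is good to about 2 mm. A picture is of the moment at which its call begins.
- arm.job_done(): hands the job in; it is judged then, once.
The state is a dict: "clock": time; "joints": joint angles; "joint_vel": joint speeds; "joint_efforts": joint torques, N m; "position": TCP position; "ee_rot": TCP orientation; "contact_force": force on the tool from outside, world axes, zero at the start; "wrist_torque": the same for the moment, N m; "gripper_width": finger opening in mm; "grasp_force": force on a finger pad.
Only numpy, scipy, OpenCV 4.12 (cv2) and the standard library are available. Lean on these libraries where they do the work, as an engineer would, in place of code of your own. Each camera call takes 0.05 s, during which the arm holds its last target. There are 200 camera calls.

### The job

Clear up after the pearl workshop: empty the open-up oyster rails, putting the shells in the white pan and the blue pegs in the round steel basin. Lay the three rails that lie open side up flat and side by side across the blue packing tray, about a finger's width (roughly 25 to 30 mm) apart, and nest the two that lie open side down over them, open side still down, so that the flanges interlock: both flanges of each one drop right down into two neighbouring rails, ends about level. Leave the wooden block, the tweezers and the dropper bottle where they are.

Things in the scene. Friction and masses are not known exactly. Their poses are not given: they have to be found in the camera images.
- tray: fixed packing tray, pale blue plastic, rectangular, open on top: outside 320 (its x) x 210 (its y) x 30 mm high, walls and floor 5 mm thick. Origin at the centre of its underside, on the table; z up.
- pan: fixed shell pan, white, rectangular, open: outside 120 (x) x 150 (y) x 35 mm high, walls and floor 4 mm. Origin at the centre of its underside, z up.
- basin: fixed round steel basin for pegs, open: 152 mm across the rim, 38 mm high, walls 3 mm, floor 4 mm thick and about 118 mm across, sides flaring slightly. Origin at the centre of its underside, z up.
- cradle1: oyster rail, bare aluminium channel of U section, 150 mm long (its x) x 60 mm wide (y) x 30 mm high (z), web and both flanges 3 mm thick, about 0.12 kg, lying OPEN SIDE UP: the web is underneath, the flanges stand up along its two long sides, the ends are open, 54 mm clear between the flanges. Origin at the centre of the underside of the web; z up. Shells and pegs may lie in it on the web.
- cradle2: oyster rail, bare aluminium channel of U section, 150 mm long (its x) x 60 mm wide (y) x 30 mm high (z), web and both flanges 3 mm thick, about 0.12 kg, lying OPEN SIDE UP: the web is underneath, the flanges stand up along its two long sides, the ends are open, 54 mm clear between the flanges. Origin at the centre of the underside of the web; z up. Shells and pegs may lie in it on the web.
- cradle3: oyster rail, bare aluminium channel of U section, 150 mm long (its x) x 60 mm wide (y) x 30 mm high (z), web and both flanges 3 mm thick, about 0.12 kg, lying OPEN SIDE UP: the web is underneath, the flanges stand up along its two long sides, the ends are open, 54 mm clear between the flanges. Origin at the centre of the underside of the web; z up. Shells and pegs may lie in it on the web.
- cap1: oyster rail, the same channel as the cradles (150 x 60 x 30 mm, 3 mm thick, about 0.12 kg) but lying OPEN SIDE DOWN: web on top (z 27 to 30 mm), standing on the tips of its two flanges, which run along its long sides. Origin midway between the flange tips, at their height; x along the length, z up.
- cap1_left (a point): middle of the tip (lower edge) of cap1's flange on its +y side: at y = +28.5 mm, z = 0 in cap1's frame.
- cap1_right (a point): middle of the tip (lower edge) of cap1's flange on its -y side: at y = -28.5 mm, z = 0 in cap1's frame.
- cap2: oyster rail, the same channel as the cradles (150 x 60 x 30 mm, 3 mm thick, about 0.12 kg) but lying OPEN SIDE DOWN: web on top (z 27 to 30 mm), standing on the tips of its two flanges, which run along its long sides. Origin midway between the flange tips, at their height; x along the length, z up.
- cap2_left (a point): middle of the tip (lower edge) of cap2's flange on its +y side: at y = +28.5 mm, z = 0 in cap2's frame.
- cap2_right (a point): middle of the tip (lower edge) of cap2's flange on its -y side: at y = -28.5 mm, z = 0 in cap2's frame.
- shell1: empty closed pearl-oyster shell, brown, a round lens 46 mm across and 17.5 mm thick, 30 g, lying flat; grip it across its rim, from 2.5 to 14.5 mm above its underside. At the start it lies in one of the open-up rails, nearer one end. Origin at the centre of its underside, z up. None if absent.
- shell2: empty closed pearl-oyster shell, brown, a round lens 46 mm across and 17.5 mm thick, 30 g, lying flat; grip it across its rim, from 2.5 to 14.5 mm above its underside. At the start it lies in one of the open-up rails, nearer one end. Origin at the centre of its underside, z up. None if absent.
- shell3: empty closed pearl-oyster shell, brown, a round lens 46 mm across and 17.5 mm thick, 30 g, lying flat; grip it across its rim, from 2.5 to 14.5 mm above its underside. At the start it lies in one of the open-up rails, nearer one end. Origin at the centre of its underside, z up. None if absent.
- peg1: oyster-opening peg, small blue plastic bar with slots, 44 mm long (x) x 18 wide (y) x 16 mm high, 15 g. At the start it lies on the web of one of the open-up rails, nearer one end, its length within about 30 degrees of the rail's. Origin at the centre of its underside, z up. None if absent.
- peg2: oyster-opening peg, small blue plastic bar with slots, 44 mm long (x) x 18 wide (y) x 16 mm high, 15 g. At the start it lies on the web of one of the open-up rails, nearer one end, its length within about 30 degrees of the rail's. Origin at the centre of its underside, z up. None if absent.
- peg3: oyster-opening peg, small blue plastic bar with slots, 44 mm long (x) x 18 wide (y) x 16 mm high, 15 g. At the start it lies on the web of one of the open-up rails, nearer one end, its length within about 30 degrees of the rail's. Origin at the centre of its underside, z up. None if absent.
- block: bystander: wooden grafting block with a pad on it, 80 x 120 x 30 mm high, loose. Origin under its centre.
- tweezers: bystander: steel tweezers 130 mm long (x), 6 mm high, loose, lying flat. Origin under the middle.
- dropper: bystander: small red dropper bottle, 32 mm diameter, 60 mm high, loose, upright. Origin under its centre.
Not all that is in view belongs to the job. What is shaped like the cap1 but red or turquoise is not meant.

How it is judged (in metres and radians):
At the end, for the whole second after the job is handed in: Shells in the pan, pegs in the basin. Cradles open-up on the tray floor, lengthwise across it (0.25 rad). Each cap open-down, each flange tip inside a cradle: under 27 mm off its centre line, 30 mm off level ends, 10 mm above its underside. Nothing tilted over 0.1 rad; all at rest (x of cradle1 in the frame of tray between -0.135 and 0.135 m and y of cradle1 in the frame of tray between -0.045 and 0.045 m and z of each of cradle1, cradle2, cradle3 in the frame of tray below 0.012 m and angle between each of cradle1, cradle2, cradle3, cap1, cap2's own z axis and vertical below 0.1 rad and angle between the x axis of each of cradle1, cradle2, cradle3 and the y axis of tray, either way round below 0.25 rad and linear speed of each of cradle1, cradle2, cradle3, cap1, cap2, shell1, shell2, shell3, peg1, peg2, peg3 below 0.03 m/s and x of cradle2 in the frame of tray between -0.135 and 0.135 m and y of cradle2 in the frame of tray between -0.045 and 0.045 m and x of cradle3 in the frame of tray between -0.135 and 0.135 m and y of cradle3 in the frame of tray between -0.045 and 0.045 m and ((x of cap1_left in the frame of cradle1 between -0.03 and 0.03 m and y of cap1_left in the frame of cradle1 between -0.027 and 0.027 m and z of cap1_left in the frame of cradle1 between -0.01 and 0.01 m) or (x of cap1_left in the frame of cradle2 between -0.03 and 0.03 m and y of cap1_left in the frame of cradle2 between -0.027 and 0.027 m and z of cap1_left in the frame of cradle2 between -0.01 and 0.01 m) or (x of cap1_left in the frame of cradle3 between -0.03 and 0.03 m and y of cap1_left in the frame of cradle3 between -0.027 and 0.027 m and z of cap1_left in the frame of cradle3 between -0.01 and 0.01 m)) and ((x of cap1_right in the frame of cradle1 between -0.03 and 0.03 m and y of cap1_right in the frame of cradle1 between -0.027 and 0.027 m and z of cap1_right in the frame of cradle1 between -0.01 and 0.01 m) or (x of cap1_right in the frame of cradle2 between -0.03 and 0.03 m and y of cap1_right in the frame of cradle2 between -0.027 and 0.027 m and z of cap1_right in the frame of cradle2 between -0.01 and 0.01 m) or (x of cap1_right in the frame of cradle3 between -0.03 and 0.03 m and y of cap1_right in the frame of cradle3 between -0.027 and 0.027 m and z of cap1_right in the frame of cradle3 between -0.01 and 0.01 m)) and ((x of cap2_left in the frame of cradle1 between -0.03 and 0.03 m and y of cap2_left in the frame of cradle1 between -0.027 and 0.027 m and z of cap2_left in the frame of cradle1 between -0.01 and 0.01 m) or (x of cap2_left in the frame of cradle2 between -0.03 and 0.03 m and y of cap2_left in the frame of cradle2 between -0.027 and 0.027 m and z of cap2_left in the frame of cradle2 between -0.01 and 0.01 m) or (x of cap2_left in the frame of cradle3 between -0.03 and 0.03 m and y of cap2_left in the frame of cradle3 between -0.027 and 0.027 m and z of cap2_left in the frame of cradle3 between -0.01 and 0.01 m)) and ((x of cap2_right in the frame of cradle1 between -0.03 and 0.03 m and y of cap2_right in the frame of cradle1 between -0.027 and 0.027 m and z of cap2_right in the frame of cradle1 between -0.01 and 0.01 m) or (x of cap2_right in the frame of cradle2 between -0.03 and 0.03 m and y of cap2_right in the frame of cradle2 between -0.027 and 0.027 m and z of cap2_right in the frame of cradle2 between -0.01 and 0.01 m) or (x of cap2_right in the frame of cradle3 between -0.03 and 0.03 m and y of cap2_right in the frame of cradle3 between -0.027 and 0.027 m and z of cap2_right in the frame of cradle3 between -0.01 and 0.01 m)) and x of shell1 in the frame of pan between -0.056 and 0.056 m and y of shell1 in the frame of pan between -0.071 and 0.071 m and height (world z) of each of shell1, shell2, shell3, peg1, peg2, peg3 below 0.045 m and x of shell2 in the frame of pan between -0.056 and 0.056 m and y of shell2 in the frame of pan between -0.071 and 0.071 m and x of shell3 in the frame of pan between -0.056 and 0.056 m and y of shell3 in the frame of pan between -0.071 and 0.071 m and horizontal distance between each of peg1, peg2, peg3 and basin below 0.07 m); the robot touches nothing.
It fails at once if the block is moved more than 30 mm (distance of block from where it was at the start of the episode above 0.03 m).
It fails at once if the tweezers is moved more than 30 mm (distance of tweezers from where it was at the start of the episode above 0.03 m).
It fails at once if the dropper is moved more than 30 mm (distance of dropper from where it was at the start of the episode above 0.03 m).
Of shell1, shell2, shell3, peg1, peg2, peg3 only 3 to 5 are there at a start; the rules pass over those that are not, and their reading is None.
At some moment in a run one of cap1, cap2, shell1, shell2, shell3, peg1, peg2, peg3 may be knocked a few centimetres aside while the robot is not near it.
Once in a run the grip may slacken for a moment while it holds something.
It also fails if it takes over 210 s, if anything falls off the work surface, if the arm or the gripper's body presses on something with over 40 N, if the wrist force passes 120 N, or if a joint passes its speed limit or range.

## Working session

There is one attempt and no reset: what is moved stays moved. The work goes in short steps, Python scripts to look and compute and a tool call to move; the robot and the scene stay as the last step left them, time stands still between calls to the robot, and variables do not carry over. Pictures are saved under pics/ and viewed, at most 14 in all, crops included, and the job is handed in when it is done.

Besides the shell and the picture viewer there is one more tool, called by a JSON object that holds its "name" and its "arguments", one argument or row to a line. servo_tool: Moves the arm, as the interface text tells. Its arguments: {"type":"object","properties":{"plan":{"type":"array"}},"required":["plan"]}

```bash
mkdir -p pics; cat > h.py <<'E'
import numpy as np, cv2
from bench import arm, vision
def grab(n):
    d=vision.get_image(n); np.savez(f'/tmp/{n}.npz',**d); return d
def world(d,u,v):
    z=d['z_map'][int(round(v)),int(round(u))]
    c=np.linalg.inv(d['K'])@np.array([u,v,1])*z
    return (np.linalg.inv(d['world_to_cam'])@np.append(c,1))[:3]
def cloud(d):
    z=d['z_map'];h,w=z.shape
    u,v=np.meshgrid(np.arange(w),np.arange(h))
    p=np.stack([u,v,np.ones_like(u)],-1)@np.linalg.inv(d['K']).T*z[...,None]
    M=np.linalg.inv(d['world_to_cam']); P=p@M[:3,:3].T+M[:3,3]; P[z==0]=np.nan; return P
def onplane(d,u,v,h):
    M=np.linalg.inv(d['world_to_cam']);r=M[:3,:3]@np.linalg.inv(d['K'])@np.array([u,v,1]);o=M[:3,3]
    return o+r*(h-o[2])/r[2]
E
python3 - <<'E'
from h import *
print(arm.read_state())
for n in('top','side'):
    d=grab(n); print(n,d['K'],d['world_to_cam'])
    cv2.imwrite(f'pics/{n}0.png',cv2.resize(d['image'][...,::-1],(800,600),interpolation=cv2.INTER_CUBIC))
E
```

```text
{'clock': 0.0, 'joints': array([-1.04441018e+00,  3.85536857e-01,  6.59162249e-03, -4.83842755e-04,
       -1.19399231e+00, -2.58613754e-01]), 'joint_vel': array([-0.00095484, -0.00043164, -0.00077212, -0.00041708, -0.00110985,
        0.00100384]), 'joint_efforts': array([ 7.12510282e-04, -3.92287982e+01,  1.88400793e+01,  4.18635160e+00,
       -4.59115603e-03, -1.41400159e-05]), 'position': array([ 165.22614909, -602.14577898,  230.22233859]), 'ee_rot': array([-1.33398022e-01,  9.91061941e-01,  1.07520279e-03, -2.01752573e-04]), 'contact_force': array([0.70377044, 0.26259708, 0.91888924]), 'wrist_torque': array([ 0.04966521, -0.00175728,  0.00612832]), 'grasp_force': 0.0, 'gripper_width': 85.56374325586432}
top [[462.45202569   0.         258.14913965]
 [  0.         462.45202569 185.13057675]
 [  0.           0.           1.        ]] [[ 1.96875103e-02 -9.99767223e-01  8.82618015e-03 -1.92256949e+01]
 [-9.96372914e-01 -2.03501021e-02 -8.26249962e-02  5.13962237e+02]
 [ 8.27853766e-02 -7.16748638e-03 -9.96541624e-01  1.43090306e+03]
 [ 0.00000000e+00  0.00000000e+00  0.00000000e+00  1.00000000e+00]]
side [[362.41477582   0.         255.11011092]
 [  0.         362.41477582 193.39461174]
 [  0.           0.           1.        ]] [[-8.55999799e-01 -5.16426149e-01  2.38406472e-02  4.40057907e+02]
 [-3.05459555e-01  4.68031432e-01 -8.29241243e-01  1.88309100e+02]
 [ 4.17083689e-01 -7.17112691e-01 -5.58382114e-01  9.15976767e+02]
 [ 0.00000000e+00  0.00000000e+00  0.00000000e+00  1.00000000e+00]]
```

View pics/top0.png

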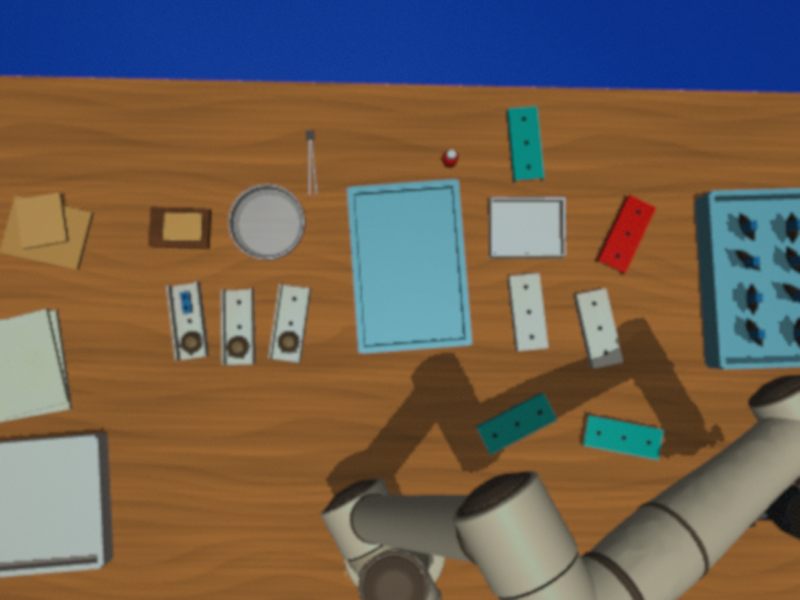

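View pics/side0.png

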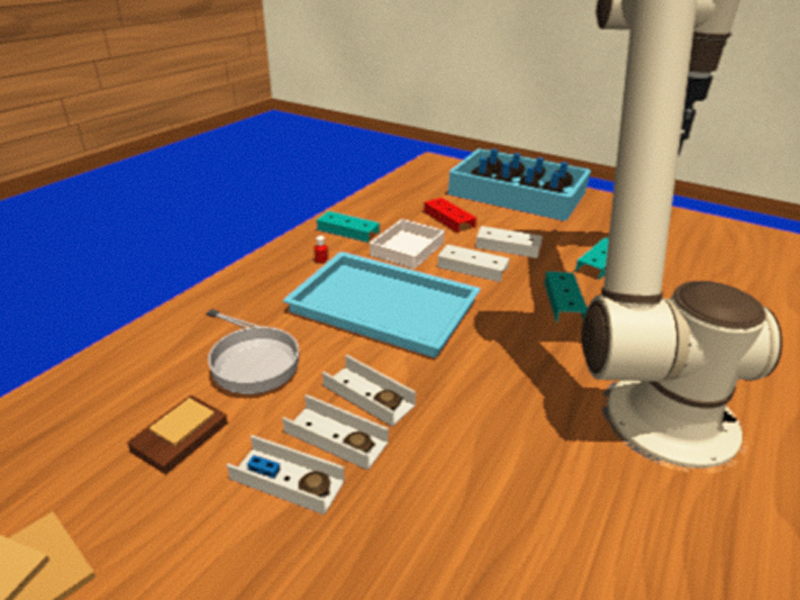

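The top view shows three cradles at left (view px ~(187,321), (238,326), (289,323)), each with a shell at its lower end. One peg sits at (186,301). The two white caps are at (528,312) and (599,328), with the tray at (410,265), the basin at (267,221) and the pan at (527,227). Next I'll measure these.

```bash
cat >> h.py <<'E'
def load(n): return dict(np.load(f'/tmp/{n}.npz'))
def rect(d,m,h):
    """min-area rect of largest blob of mask, on plane z=h: centre, sizes, angle of long side"""
    n,l,s,_=cv2.connectedComponentsWithStats(m.astype(np.uint8)); 
    k=1+np.argmax(s[1:,4]); v,u=np.nonzero(l==k)
    P=np.array([onplane(d,a,b,h)[:2] for a,b in zip(u,v)],np.float32)
    c,(w,g),a=cv2.minAreaRect(P)
    if w<g: a+=90
    a=(a+90)%180-90
    return np.round(c,1),np.round((max(w,g)+3,min(w,g)+3),1),round(a,1),len(u)
def box(m,x,y,r,ry=None):
    """keep mask near 800x600-view pixel (x,y)"""
    o=np.zeros_like(m);s=1.5625;ry=ry or r
    a,b,c,e=[int(t) for t in((y-ry)/s,(y+ry)/s,(x-r)/s,(x+r)/s)]
    o[a:b,c:e]=m[a:b,c:e];return o
E
python3 - <<'E'
from h import *
d=load('top');hsv=cv2.cvtColor(d['image'],cv2.COLOR_RGB2HSV);S=hsv[...,1];V=hsv[...,2];H=hsv[...,0]
P=cloud(d)
wh=(S<70)&(V>90)
for n,x,y,h in(('c1',187,321,15),('c2',238,326,15),('c3',289,323,15),('cap1',528,312,30),('cap2',599,328,30),('pan',527,227,35),('basin',267,221,38)):
    r=rect(d,box(wh,x,y,26 if n[0]=='c' and n!='cap1' and n!='cap2' else 46,48),h);print(n,r)
tr=(H>85)&(H<105)&(S>60)&(V>90)
print('tray',rect(d,box(tr,410,265,75,95),30))
for n,x,y,h in(('s1',191,342,12),('s2',237,346,12),('s3',288,342,12)):
    print(n,rect(d,box((V<110),x,y,16,16),h))
print('peg',rect(d,box((H>100)&(S>150)&(V>60),186,301,14,16),19))
for x,y in((191,342),(237,346),(288,342),(186,301),(238,326),(528,312),(410,265),(527,227),(267,221),(450,330),(150,330)):print(x,y,world(d,x/1.5625,y/1.5625).round(1))
v=d['image'][175:240,95:205,::-1];cv2.imwrite('pics/crop1.png',cv2.resize(v,None,fx=7,fy=7,interpolation=cv2.INTER_CUBIC))
E
```

```text
c1 (array([442.6, 426.1]), array([153. ,  66.9]), 8.8, 698)
c2 (array([433.1, 323.9]), array([152.9,  68.8]), 4.5, 824)
c3 (array([442.9, 220.2]), array([153.6,  67.6]), -6.4, 842)
cap1 (array([ 474.9, -257. ]), array([155.2,  67.5]), 7.1, 1005)
cap2 (array([ 445.8, -400.6]), array([155.1,  68.5]), 13.0, 981)
pan (array([ 644.7, -254.1]), array([155.6, 123.6]), -88.8, 1895)
basin (array([644.2, 267.7]), array([151.6, 149.7]), 1.8, 1756)
tray (array([563.1, -17.8]), array([335.9, 225.9]), 5.5, 7517)
s1 (array([403.6, 417.2]), array([65.7, 62.5]), 2.4, 220)
s2 (array([397.5, 324.6]), array([62.4, 53. ]), 2.3, 185)
s3 (array([405.3, 220. ]), array([43.8, 43.7]), -88.9, 138)
peg (array([479.9, 426.9]), array([38.7, 15.8]), 10.6, 49)
191 342 [400.2 413.8  15.3]
237 346 [394.1 320.4  21.1]
288 342 [404.  219.1  21.7]
186 301 [481.9 426.2  19.3]
238 326 [434.4 323.6   4.2]
528 312 [ 473.2 -258.9   27.5]
410 265 [565.7 -21.6   3.3]
527 227 [ 648.4 -259.5    7.7]
267 221 [649.5 272.1   7.5]
450 330 [ 434.8 -105.1    4.5]
150 330 [422.9 502.7  -2.2]
```

View pics/crop1.png

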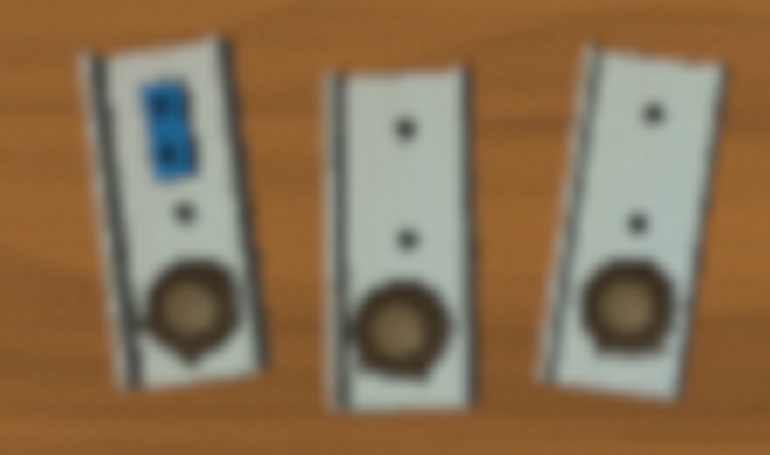

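The crop shows shells at crop px (193,306), (401,328) and (628,307), the peg at (168,130), and rails tilted about +8, +2 and -7 deg. I'll start moving while refining these.

```bash
python3 - <<'E'
from h import *
d=load('top')
for n,x,y,h in(('s1',193,306,20),('s2',401,328,20),('s3',628,307,20),('peg',168,130,19)):
    print(n,onplane(d,(x+.5)/7-.5+95,(y+.5)/7-.5+175,h).round(1))
E
```

```text
s1 [402.  412.8  20. ]
s2 [394.1 320.1  20. ]
s3 [405.4 219.5  20. ]
peg [480.3 427.7  19. ]
```

{"name": "servo_tool", "arguments": {
  "plan": [
    [0.1333,0.1333,0,0,0,0.072,0.8],
    [0.1333,0.1333,0,0,0,0.072,0.8],
    [0.1333,0.1333,0,0,0,0.072,0.8],
    [0.1333,0.1333,0,0,0,0.072,0.8],
    [0.1333,0.1333,0,0,0,0.072,0.8],
    [0.1333,0.1333,0,0,0,0.072,0.8],
    [0.1333,0.1333,0,0,0,0.072,0.8],
    [0.1333,0.1333,0,0,0,0.072,0.8],
    [0.1333,0.1333,0,0,0,0.072,0.8],
    [0.1333,0.1333,0,0,0,0.072,0.8],
    [0,0.19,0,0,0,0,0.8],
    [0,0.19,0,0,0,0,0.8],
    [0,0.19,0,0,0,0,0.8],
    [0,0.19,0,0,0,0,0.8],
    [0,0.19,0,0,0,0,0.8]
  ]
}}

```text
clock: 1.98
position: [564.8, 84.0, 231.0]
ee_rot: [0.754, -0.657, -0.0, 0.0]
contact_force: [1.1, 0.4, -0.2]
gripper_width: 68.3
grasp_force: 0.0
```

{"name": "servo_tool", "arguments": {
  "plan": [
    [-0.0776,0.1567,0,0,0,0,0.8],
    [-0.0776,0.1567,0,0,0,0,0.8],
    [-0.0776,0.1567,0,0,0,0,0.8],
    [-0.0776,0.1567,0,0,0,0,0.8],
    [-0.0776,0.1567,0,0,0,0,0.8],
    [-0.0776,0.1567,0,0,0,0,0.8],
    [-0.0776,0.1567,0,0,0,0,0.8],
    [0,0,-0.18,0,0,0,0.8],
    [0,0,-0.18,0,0,0,0.8],
    [0,0,-0.18,0,0,0,0.8],
    [0,0,-0.12,0,0,0,0.8],
    [0,0,-0.06,0,0,0,0.8],
    [0,0,-0.03,0,0,0,0.8]
  ]
}}

```text
clock: 3.6
position: [401.9, 410.5, 4.8]
ee_rot: [0.754, -0.657, 0.0, 0.001]
contact_force: [-0.0, 0.4, -0.4]
gripper_width: 68.4
grasp_force: 0.0
```

{"name": "servo_tool", "arguments": {
  "plan": [
    [0,0,0,0,0,0,0.4],
    [0,0,0,0,0,0,0.4],
    [0,0,0,0,0,0,0.4],
    [0,0,0,0,0,0,0.4]
  ]
}}

```text
clock: 4.1
position: [402.6, 411.8, 7.2]
ee_rot: [0.754, -0.657, -0.0, -0.001]
contact_force: [-0.9, -0.5, 2.6]
gripper_width: 42.4
grasp_force: 61.0
```

{"name": "servo_tool", "arguments": {
  "plan": [
    [0,0,0.08,0,0,0,0.2],
    [0,0,0.12,0,0,0,0.2],
    [0,0,0.14,0,0,0,0.2],
    [0.0623,-0.1823,0,0,0,0,0.2],
    [0.0623,-0.1823,0,0,0,0,0.2],
    [0.0623,-0.1823,0,0,0,0,0.2],
    [0.0623,-0.1823,0,0,0,0,0.2],
    [0.0623,-0.1823,0,0,0,0,0.2],
    [0.0623,-0.1823,0,0,0,0,0.2],
    [0.0623,-0.1823,0,0,0,0,0.2],
    [0.0623,-0.1823,0,0,0,0,0.2],
    [0.0623,-0.1823,0,0,0,0,0.2],
    [0.0623,-0.1823,0,0,0,0,0.2],
    [0.0623,-0.1823,0,0,0,0,0.2],
    [0.0623,-0.1823,0,0,0,0,0.2],
    [0.0623,-0.1823,0,0,0,0,0.2],
    [0,0,0,0,0,0,0.2]
  ]
}}

```text
clock: 6.22
position: [645.2, -303.6, 107.0]
ee_rot: [0.752, -0.659, -0.0, 0.0]
contact_force: [-0.2, 1.1, -0.4]
gripper_width: 42.2
grasp_force: 60.8
```

{"name": "servo_tool", "arguments": {
  "plan": [
    [0,0,-0.15,0,0,0,0.2],
    [0,0,-0.12,0,0,0,0.2],
    [0,0,-0.04,0,0,0,0.2],
    [0,0,0,0,0,0,0.68],
    [0,0,0,0,0,0,0.68],
    [0,0,0.15,0,0,0,0.68],
    [0,0,0.18,0,0,0,0.7],
    [-0.0697,0.1731,0,0,0,-0.0043,0.8],
    [-0.0697,0.1731,0,0,0,-0.0043,0.8],
    [-0.0697,0.1731,0,0,0,-0.0043,0.8],
    [-0.0697,0.1731,0,0,0,-0.0043,0.8],
    [-0.0697,0.1731,0,0,0,-0.0043,0.8],
    [-0.0697,0.1731,0,0,0,-0.0043,0.8],
    [-0.0697,0.1731,0,0,0,-0.0043,0.8],
    [-0.0697,0.1731,0,0,0,-0.0043,0.8],
    [-0.0697,0.1731,0,0,0,-0.0043,0.8],
    [-0.0697,0.1731,0,0,0,-0.0043,0.8],
    [-0.0697,0.1731,0,0,0,-0.0043,0.8],
    [-0.0697,0.1731,0,0,0,-0.0043,0.8]
  ]
}}

```text
clock: 8.6
position: [394.1, 326.1, 116.6]
ee_rot: [0.719, -0.695, -0.0, -0.002]
contact_force: [1.0, 0.5, 0.1]
gripper_width: 68.2
grasp_force: 0.0
```

```bash
python3 - <<'E'
from h import *
d=grab('top')
v=d['image'][110:240,90:420,::-1];cv2.imwrite('pics/t1.png',cv2.resize(v,(800,315),interpolation=cv2.INTER_CUBIC))
E
```

```text
(no output)
```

View pics/t1.png

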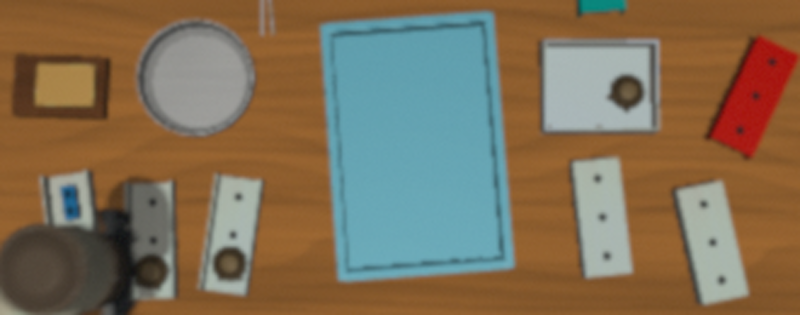

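Shell 1 is in the pan at (627,91), and shell 2 hasn't moved.

{"name": "servo_tool", "arguments": {
  "plan": [
    [0,-0.02,-0.15,0,0,0,0.8],
    [0,0,-0.13,0,0,0,0.8],
    [0,0,-0.06,0,0,0,0.8],
    [0,0,-0.023,0,0,0,0.8],
    [0,0,0,0,0,0,0.3],
    [0,0,0,0,0,0,0.3],
    [0,0,0,0,0,0,0.3],
    [0,0,0.08,0,0,0,0.2],
    [0,0,0.12,0,0,0,0.2],
    [0,0,0.14,0,0,0,0.2]
  ]
}}

```text
clock: 9.9
position: [394.2, 317.2, 108.7]
ee_rot: [0.719, -0.695, -0.0, 0.0]
contact_force: [0.7, 1.1, -0.7]
gripper_width: 42.1
grasp_force: 60.8
```

{"name": "servo_tool", "arguments": {
  "plan": [
    [0.0761,-0.1733,0,0,0,0,0.2],
    [0.0761,-0.1733,0,0,0,0,0.2],
    [0.0761,-0.1733,0,0,0,0,0.2],
    [0.0761,-0.1733,0,0,0,0,0.2],
    [0.0761,-0.1733,0,0,0,0,0.2],
    [0.0761,-0.1733,0,0,0,0,0.2],
    [0.0761,-0.1733,0,0,0,0,0.2],
    [0.0761,-0.1733,0,0,0,0,0.2],
    [0.0761,-0.1733,0,0,0,0,0.2],
    [0.0761,-0.1733,0,0,0,0,0.2],
    [0.0761,-0.1733,0,0,0,0,0.2],
    [0,0,0,0,0,0,0.2],
    [0,0,-0.15,0,0,0,0.2],
    [0,0,-0.12,0,0,0,0.2],
    [0,0,-0.04,0,0,0,0.2],
    [0,0,0,0,0,0,0.68],
    [0,0,0,0,0,0,0.68],
    [0,0,0.15,0,0,0,0.68],
    [0,0,0.18,0,0,0,0.7]
  ]
}}

```text
clock: 12.28
position: [645.5, -254.3, 115.4]
ee_rot: [0.719, -0.695, 0.0, 0.0]
contact_force: [0.9, -0.5, 0.2]
gripper_width: 59.6
grasp_force: 0.0
```

{"name": "servo_tool", "arguments": {
  "plan": [
    [-0.08,0.1573,0,0,0,-0.0078,0.8],
    [-0.08,0.1573,0,0,0,-0.0078,0.8],
    [-0.08,0.1573,0,0,0,-0.0078,0.8],
    [-0.08,0.1573,0,0,0,-0.0078,0.8],
    [-0.08,0.1573,0,0,0,-0.0078,0.8],
    [-0.08,0.1573,0,0,0,-0.0078,0.8],
    [-0.08,0.1573,0,0,0,-0.0078,0.8],
    [-0.08,0.1573,0,0,0,-0.0078,0.8],
    [-0.08,0.1573,0,0,0,-0.0078,0.8],
    [-0.08,0.1573,0,0,0,-0.0078,0.8],
    [0,0,-0.15,0,0,0,0.8],
    [0,0,-0.13,0,0,0,0.8],
    [0,0,-0.06,0,0,0,0.8],
    [0,0,-0.02,0,0,0,0.8],
    [0,0,0,0,0,0,0.3],
    [0,0,0,0,0,0,0.3],
    [0,0,0,0,0,0,0.3],
    [0,0,0.08,0,0,0,0.2],
    [0,0,0.12,0,0,0,0.2],
    [0,0,0.14,0,0,0,0.2]
  ]
}}

```text
clock: 14.78
position: [405.4, 217.3, 109.0]
ee_rot: [-0.663, 0.749, 0.0, 0.0]
contact_force: [0.7, 1.2, -0.5]
gripper_width: 42.7
grasp_force: 44.6
```

{"name": "servo_tool", "arguments": {
  "plan": [
    [0,0,0,0,0,0,0.2],
    [0.0889,-0.1574,0,0,0,0,0.2],
    [0.0889,-0.1574,0,0,0,0,0.2],
    [0.0889,-0.1574,0,0,0,0,0.2],
    [0.0889,-0.1574,0,0,0,0,0.2],
    [0.0889,-0.1574,0,0,0,0,0.2],
    [0.0889,-0.1574,0,0,0,0,0.2],
    [0.0889,-0.1574,0,0,0,0,0.2],
    [0.0889,-0.1574,0,0,0,0,0.2],
    [0.0889,-0.1574,0,0,0,0,0.2],
    [0,0,0,0,0,0,0.2]
  ]
}}

```text
clock: 16.15
position: [646.0, -210.8, 105.7]
ee_rot: [-0.661, 0.751, 0.0, -0.0]
contact_force: [-0.4, 0.3, -0.6]
gripper_width: 41.7
grasp_force: 61.6
```

{"name": "servo_tool", "arguments": {
  "plan": [
    [0,0,-0.15,0,0,0,0.2],
    [0,0,-0.12,0,0,0,0.2],
    [0,0,-0.04,0,0,0,0.2],
    [0,0,0,0,0,0,0.68],
    [0,0,0,0,0,0,0.68],
    [0,0,0.15,0,0,0,0.68],
    [0,0,0.18,0,0,0,0.7],
    [-0.0458,0.1759,0,0,0,0.0123,0.8],
    [-0.0458,0.1759,0,0,0,0.0123,0.8],
    [-0.0458,0.1759,0,0,0,0.0123,0.8],
    [-0.0458,0.1759,0,0,0,0.0123,0.8],
    [-0.0458,0.1759,0,0,0,0.0123,0.8],
    [-0.0458,0.1759,0,0,0,0.0123,0.8],
    [-0.0458,0.1759,0,0,0,0.0123,0.8],
    [-0.0458,0.1759,0,0,0,0.0123,0.8],
    [-0.0458,0.1759,0,0,0,0.0123,0.8],
    [-0.0458,0.1759,0,0,0,0.0123,0.8],
    [-0.0458,0.1759,0,0,0,0.0123,0.8],
    [-0.0458,0.1759,0,0,0,0.0123,0.8],
    [0,0,0,0,0,0,0.8]
  ]
}}

```text
clock: 18.65
position: [479.0, 429.3, 113.0]
ee_rot: [0.767, -0.641, -0.0, -0.0]
contact_force: [-0.6, 0.0, -0.1]
gripper_width: 68.0
grasp_force: 0.0
```

{"name": "servo_tool", "arguments": {
  "plan": [
    [0,0,-0.15,0,0,0,0.8],
    [0,0,-0.13,0,0,0,0.8],
    [0,0,-0.06,0,0,0,0.8],
    [0,0,-0.015,0,0,0,0.8],
    [0,0,0,0,0,0,0.3],
    [0,0,0,0,0,0,0.3],
    [0,0,0,0,0,0,0.3],
    [0,0,0.08,0,0,0,0.2],
    [0,0,0.12,0,0,0,0.2],
    [0,0,0.14,0,0,0,0.2],
    [0.1107,-0.106,0,0,0,0,0.2],
    [0.1107,-0.106,0,0,0,0,0.2],
    [0.1107,-0.106,0,0,0,0,0.2],
    [0.1107,-0.106,0,0,0,0,0.2],
    [0.1107,-0.106,0,0,0,0,0.2],
    [0,0,0,0,0,0,0.2]
  ]
}}

```text
clock: 20.65
position: [648.5, 264.0, 108.6]
ee_rot: [0.764, -0.645, 0.0, -0.0]
contact_force: [-0.2, 1.5, -0.5]
gripper_width: 41.9
grasp_force: 60.8
```

{"name": "servo_tool", "arguments": {
  "plan": [
    [0,0,-0.15,0,0,0,0.2],
    [0,0,-0.1,0,0,0,0.2],
    [0,0,-0.03,0,0,0,0.2],
    [0,0,0,0,0,0,0.66],
    [0,0,0,0,0,0,0.66],
    [0,0,0.15,0,0,0,0.68],
    [0,0,0.15,0,0,0,0.7],
    [-0.0846,-0.0204,0,0,0,0.0796,1],
    [-0.0846,-0.0204,0,0,0,0.0796,1],
    [-0.0846,-0.0204,0,0,0,0.0796,1],
    [-0.0846,-0.0204,0,0,0,0.0796,1],
    [-0.0846,-0.0204,0,0,0,0.0796,1],
    [-0.0846,-0.0204,0,0,0,0.0796,1],
    [-0.0846,-0.0204,0,0,0,0.0796,1],
    [-0.0846,-0.0204,0,0,0,0.0796,1],
    [0,0,0,0,0,0,1]
  ]
}}

```text
clock: 22.65
position: [443.0, 217.8, 116.6]
ee_rot: [0.998, -0.062, 0.001, -0.001]
contact_force: [0.2, -0.5, 0.0]
gripper_width: 85.1
grasp_force: 0.0
```

```bash
python3 - <<'E'
from h import *
d=grab('top')
v=d['image'][110:240,90:420,::-1];cv2.imwrite('pics/t2.png',cv2.resize(v,(800,315),interpolation=cv2.INTER_CUBIC))
E
```

```text
(no output)
```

View pics/t2.png

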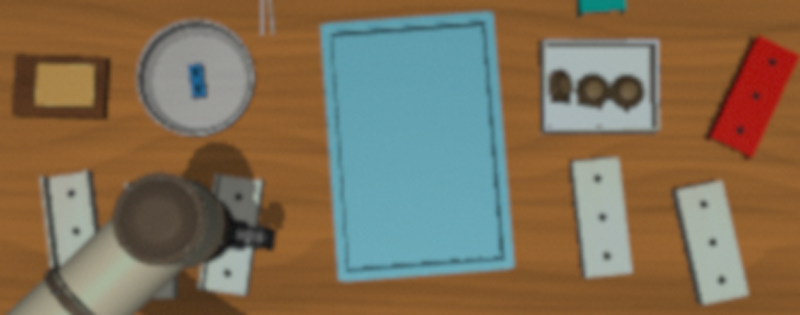

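The peg is in the basin at (198,80) and all three shells are in the pan. The third shell leans on the wall at (559,86), but it is inside. Now the cradles.

{"name": "servo_tool", "arguments": {
  "plan": [
    [0,0,-0.15,0,0,0,1],
    [0,0,-0.13,0,0,0,1],
    [0,0,-0.06,0,0,0,1],
    [0,0,-0.016,0,0,0,1],
    [0,0,0,0,0,0,0.4],
    [0,0,0,0,0,0,0.4],
    [0,0,0,0,0,0,0.4],
    [0,0,0,0,0,0,0.4]
  ]
}}

```text
clock: 23.7
position: [444.7, 218.7, 9.5]
ee_rot: [0.998, -0.062, 0.001, -0.001]
contact_force: [-1.7, 0.4, 5.7]
gripper_width: 58.6
grasp_force: 66.2
```

{"name": "servo_tool", "arguments": {
  "plan": [
    [0,0,0.08,0,0,0,0.2],
    [0,0,0.12,0,0,0,0.2],
    [0,0,0.133,0,0,0,0.2],
    [0.0865,-0.0961,0,0,0,-0.0844,0.2],
    [0.0865,-0.0961,0,0,0,-0.0844,0.2],
    [0.0865,-0.0961,0,0,0,-0.0844,0.2],
    [0.0865,-0.0961,0,0,0,-0.0844,0.2],
    [0.0865,-0.0961,0,0,0,-0.0844,0.2],
    [0.0865,-0.0961,0,0,0,-0.0844,0.2],
    [0.0865,-0.0961,0,0,0,-0.0844,0.2],
    [0.0865,-0.0961,0,0,0,-0.0844,0.2],
    [0,0,0,0,0,0,0.2],
    [0,0,0,0,0,0,0.2]
  ]
}}

```text
clock: 25.32
position: [650.3, -12.8, 107.3]
ee_rot: [0.74, -0.672, -0.001, 0.001]
contact_force: [-0.1, -0.1, -2.3]
gripper_width: 58.4
grasp_force: 65.3
```

```bash
python3 - <<'E'
from h import *
d=grab('side')
v=d['image'][130:290,130:370,::-1];cv2.imwrite('pics/s1.png',cv2.resize(v,(800,533),interpolation=cv2.INTER_CUBIC))
E
```

```text
(no output)
```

View pics/s1.png

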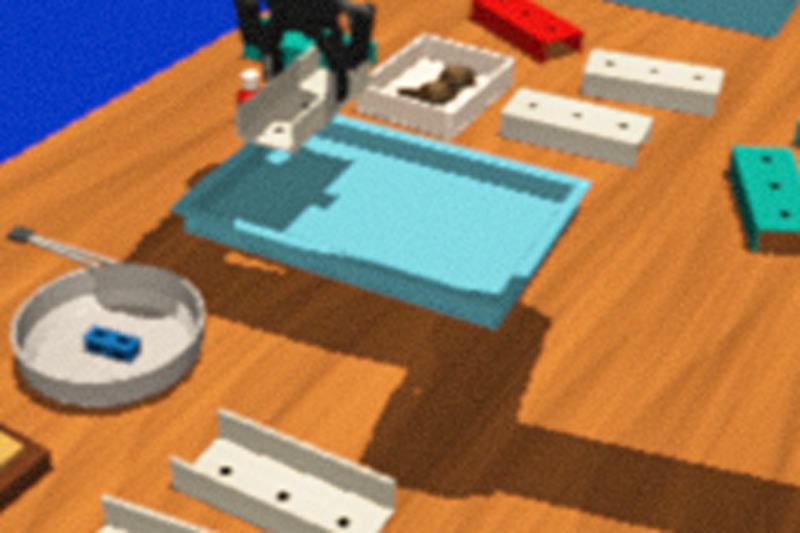

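{"name": "servo_tool", "arguments": {
  "plan": [
    [0,0,-0.15,0,0,0,0.2],
    [0,0,-0.1,0,0,0,0.2],
    [0,0,-0.04,0,0,0,0.2],
    [0,0,-0.018,0,0,0,0.2],
    [0,0,0,0,0,0,0.2],
    [0,0,0,0,0,0,0.82],
    [0,0,0,0,0,0,0.82],
    [0,0,0.15,0,0,0,0.82],
    [0,0,0.18,0,0,0,0.82],
    [-0.0806,0.124,0,0,0,0.0843,1],
    [-0.0806,0.124,0,0,0,0.0843,1],
    [-0.0806,0.124,0,0,0,0.0843,1],
    [-0.0806,0.124,0,0,0,0.0843,1],
    [-0.0806,0.124,0,0,0,0.0843,1],
    [-0.0806,0.124,0,0,0,0.0843,1],
    [-0.0806,0.124,0,0,0,0.0843,1],
    [-0.0806,0.124,0,0,0,0.0843,1],
    [-0.0806,0.124,0,0,0,0.0843,1],
    [0,0,0,0,0,0,1]
  ]
}}

```text
clock: 27.75
position: [432.8, 324.4, 115.6]
ee_rot: [1.0, 0.024, 0.001, -0.001]
contact_force: [-0.5, 0.4, 0.8]
gripper_width: 85.3
grasp_force: 0.0
```

```bash
python3 - <<'E'
from h import *
d=grab('top')
hsv=cv2.cvtColor(d['image'],cv2.COLOR_RGB2HSV);S=hsv[...,1];V=hsv[...,2];H=hsv[...,0]
wh=(S<70)&(V>90)
print('c3',rect(d,box(wh,403,220,70,48),20))
tr=(H>85)&(H<105)&(S>60)&(V>90)
v,u=np.nonzero(box(tr,410,265,80,100))
P=np.array([onplane(d,a,b,30)[:2] for a,b in zip(u,v)],np.float32);print('tray',cv2.minAreaRect(P))
v=d['image'][105:240,90:420,::-1];cv2.imwrite('pics/t3.png',cv2.resize(v,(800,327),interpolation=cv2.INTER_CUBIC))
E
```

```text
c3 (array([651.9, -11.6]), array([154.1,  68.4]), -83.7, 973)
tray ((563.14794921875, -17.839447021484375), (332.8939514160156, 222.95236206054688), 5.5175652503967285)
```

View pics/t3.png

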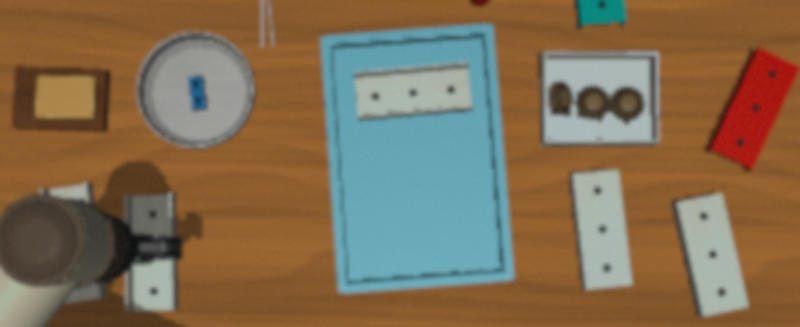

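{"name": "servo_tool", "arguments": {
  "plan": [
    [0,0,-0.15,0,0,0,1],
    [0,0,-0.13,0,0,0,1],
    [0,0,-0.06,0,0,0,1],
    [0,0,-0.015,0,0,0,1],
    [0,0,0,0,0,0,0.4],
    [0,0,0,0,0,0,0.4],
    [0,0,0,0,0,0,0.4],
    [0,0,0,0,0,0,0.4],
    [0,0,0.08,0,0,0,0.2],
    [0,0,0.12,0,0,0,0.2],
    [0,0,0.133,0,0,0,0.2],
    [0.0487,-0.127,0,0,0,-0.0843,0.2],
    [0.0487,-0.127,0,0,0,-0.0843,0.2],
    [0.0487,-0.127,0,0,0,-0.0843,0.2],
    [0.0487,-0.127,0,0,0,-0.0843,0.2],
    [0.0487,-0.127,0,0,0,-0.0843,0.2],
    [0.0487,-0.127,0,0,0,-0.0843,0.2],
    [0.0487,-0.127,0,0,0,-0.0843,0.2],
    [0.0487,-0.127,0,0,0,-0.0843,0.2],
    [0.0487,-0.127,0,0,0,-0.0843,0.2]
  ]
}}

```text
clock: 30.3
position: [565.0, -22.2, 107.8]
ee_rot: [0.738, -0.674, -0.0, 0.0]
contact_force: [-0.6, -0.7, -0.2]
gripper_width: 58.3
grasp_force: 65.9
```

{"name": "servo_tool", "arguments": {
  "plan": [
    [0,0,-0.15,0,0,0,0.2],
    [0,0,-0.1,0,0,0,0.2],
    [0,0,-0.04,0,0,0,0.2],
    [0,0,-0.018,0,0,0,0.2],
    [0,0,0,0,0,0,0.2],
    [0,0,0,0,0,0,0.82],
    [0,0,0,0,0,0,0.82],
    [0,0,0.15,0,0,0,0.82],
    [0,0,0.18,0,0,0,0.82],
    [-0.0407,0.1483,0,0,0,0.081,1],
    [-0.0407,0.1483,0,0,0,0.081,1],
    [-0.0407,0.1483,0,0,0,0.081,1],
    [-0.0407,0.1483,0,0,0,0.081,1],
    [-0.0407,0.1483,0,0,0,0.081,1],
    [-0.0407,0.1483,0,0,0,0.081,1],
    [-0.0407,0.1483,0,0,0,0.081,1],
    [-0.0407,0.1483,0,0,0,0.081,1],
    [-0.0407,0.1483,0,0,0,0.081,1],
    [-0.0407,0.1483,0,0,0,0.081,1],
    [0,0,0,0,0,0,1]
  ]
}}

```text
clock: 32.8
position: [442.3, 427.0, 115.1]
ee_rot: [0.997, 0.075, 0.001, -0.001]
contact_force: [-0.3, -1.4, 0.4]
gripper_width: 85.4
grasp_force: 0.0
```

```bash
python3 - <<'E'
from h import *
d=grab('top')
hsv=cv2.cvtColor(d['image'],cv2.COLOR_RGB2HSV);S=hsv[...,1];V=hsv[...,2]
wh=(S<70)&(V>90)
print('far',rect(d,box(wh,403,215,65,26),20));print('mid',rect(d,box(wh,407,262,65,25),20))
print('cap1',rect(d,box(wh,528,312,46,48),30));print('cap2',rect(d,box(wh,599,328,42,48),30))
E
```

```text
far (array([651.9, -11.6]), array([154.2,  68.4]), -83.7, 972)
mid (array([565.5, -20.9]), array([154.7,  67.3]), -83.6, 977)
cap1 (array([ 474.8, -257.1]), array([155.5,  67.4]), 7.1, 1003)
cap2 (array([ 445.3, -399.8]), array([155.7,  66.8]), 13.0, 995)
```

{"name": "servo_tool", "arguments": {
  "plan": [
    [0,0,-0.15,0,0,0,1],
    [0,0,-0.13,0,0,0,1],
    [0,0,-0.06,0,0,0,1],
    [0,0,-0.015,0,0,0,1],
    [0,0,0,0,0,0,0.4],
    [0,0,0,0,0,0,0.4],
    [0,0,0,0,0,0,0.4],
    [0,0,0.08,0,0,0,0.2],
    [0,0,0.12,0,0,0,0.2],
    [0,0,0.133,0,0,0,0.2],
    [0.0118,-0.1517,0,0,0,-0.0812,0.2],
    [0.0118,-0.1517,0,0,0,-0.0812,0.2],
    [0.0118,-0.1517,0,0,0,-0.0812,0.2],
    [0.0118,-0.1517,0,0,0,-0.0812,0.2],
    [0.0118,-0.1517,0,0,0,-0.0812,0.2],
    [0.0118,-0.1517,0,0,0,-0.0812,0.2],
    [0.0118,-0.1517,0,0,0,-0.0812,0.2],
    [0.0118,-0.1517,0,0,0,-0.0812,0.2],
    [0.0118,-0.1517,0,0,0,-0.0812,0.2],
    [0.0118,-0.1517,0,0,0,-0.0812,0.2]
  ]
}}

```text
clock: 35.35
position: [478.3, -32.5, 108.3]
ee_rot: [0.737, -0.676, 0.0, -0.0]
contact_force: [0.2, 0.7, -0.6]
gripper_width: 58.3
grasp_force: 66.7
```

{"name": "servo_tool", "arguments": {
  "plan": [
    [0,0,-0.15,0,0,0.0085,0.2],
    [0,0,-0.1,0,0,0,0.2],
    [0,0,-0.04,0,0,0,0.2],
    [0,0,-0.018,0,0,0,0.2],
    [0,0,0,0,0,0,0.2],
    [0,0,0,0,0,0,0.82],
    [0,0,0,0,0,0,0.82],
    [0,0,0.15,0,0,0,0.82],
    [0,0,0.18,0,0,0,0.82],
    [-0.0012,-0.0844,0,0,0,-0.0862,1],
    [-0.0012,-0.0844,0,0,0,-0.0862,1],
    [-0.0012,-0.0844,0,0,0,-0.0862,1],
    [-0.0012,-0.0844,0,0,0,-0.0862,1],
    [-0.0012,-0.0844,0,0,0,-0.0862,1],
    [-0.0012,-0.0844,0,0,0,-0.0862,1],
    [-0.0012,-0.0844,0,0,0,-0.0862,1],
    [-0.0012,-0.0844,0,0,0,-0.0862,1],
    [-0.0012,-0.0844,0,0,0,-0.0862,1],
    [0,0,0,0,0,0,1]
  ]
}}

```text
clock: 37.72
position: [475.1, -260.2, 114.9]
ee_rot: [-0.063, 0.998, -0.0, 0.0]
contact_force: [-1.3, 0.9, -0.1]
gripper_width: 85.5
grasp_force: 0.0
```

```bash
python3 - <<'E'
from h import *
d=grab('top')
hsv=cv2.cvtColor(d['image'],cv2.COLOR_RGB2HSV);S=hsv[...,1];V=hsv[...,2]
wh=(S<70)&(V>90)
print('far',rect(d,box(wh,403,215,65,26),20));print('mid',rect(d,box(wh,407,262,65,25),20));print('near',rect(d,box(wh,412,312,65,25),20))
print('cap1',rect(d,box(wh,528,312,46,48),30));print('cap2',rect(d,box(wh,599,328,42,48),30))
v=d['image'][105:240,90:420,::-1];cv2.imwrite('pics/t4.png',cv2.resize(v,(800,327),interpolation=cv2.INTER_CUBIC))
E
```

```text
far (array([651.3, -11.7]), array([154.2,  69.6]), -83.7, 974)
mid (array([563.8,  -4.7]), array([121.8,  68.3]), -83.9, 669)
near (array([481.4, -23.6]), array([138.1,  75.6]), -83.7, 794)
cap1 (array([ 476.8, -246.6]), array([194.4, 166.2]), 0.6, 2096)
cap2 (array([ 420. , -405.2]), array([104.2,  66.8]), 13.9, 614)
```

View pics/t4.png

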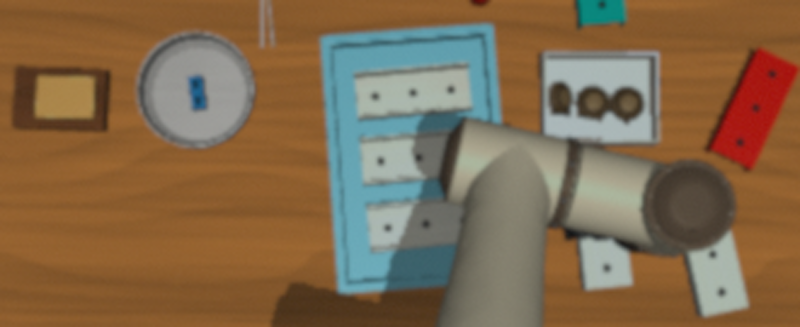

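{"name": "servo_tool", "arguments": {
  "plan": [
    [0,0,-0.15,0,0,0,1],
    [0,0,-0.12,0,0,0,1],
    [0,0,-0.06,0,0,0,1],
    [0,0,-0.013,0,0,0,1],
    [0,0,0,0,0,0,0.4],
    [0,0,0,0,0,0,0.4],
    [0,0,0,0,0,0,0.4],
    [0,0,0.08,0,0,0,0.2],
    [0,0,0.12,0,0,0,0.2],
    [0,0,0.133,0,0,0,0.2],
    [0.0491,0.0896,0,0,0,0.0861,0.2],
    [0.0491,0.0896,0,0,0,0.0861,0.2],
    [0.0491,0.0896,0,0,0,0.0861,0.2],
    [0.0491,0.0896,0,0,0,0.0861,0.2],
    [0.0491,0.0896,0,0,0,0.0861,0.2],
    [0.0491,0.0896,0,0,0,0.0861,0.2],
    [0.0491,0.0896,0,0,0,0.0861,0.2],
    [0.0491,0.0896,0,0,0,0.0861,0.2],
    [0.0491,0.0896,0,0,0,0.0861,0.2],
    [0,0,0,0,0,0,0.2]
  ]
}}

```text
clock: 40.28
position: [608.4, -15.5, 111.4]
ee_rot: [0.745, -0.667, 0.0, -0.0]
contact_force: [0.2, -0.6, -0.8]
gripper_width: 58.6
grasp_force: 64.8
```

{"name": "servo_tool", "arguments": {
  "plan": [
    [0,0,-0.12,0,0,0,0.2],
    [0,0,-0.08,0,0,0,0.2],
    [0,0,-0.05,0,0,0,0.2],
    [0,0,-0.03,0,0,0,0.2],
    [0,0,-0.023,0,0,0,0.2],
    [0,0,0,0,0,0,0.2]
  ]
}}

```text
clock: 41.02
position: [608.5, -17.0, 21.5]
ee_rot: [0.744, -0.668, 0.001, -0.001]
contact_force: [0.4, 0.5, -1.5]
gripper_width: 58.8
grasp_force: 64.8
```

{"name": "servo_tool", "arguments": {
  "plan": [
    [0,0,-0.006,0,0,0,0.2],
    [0,0,0,0,0,0,0.8],
    [0,0,0,0,0,0,0.8],
    [0,0,0.14,0,0,0,0.8],
    [0,0,0.18,0,0,0,0.8],
    [-0.06,-0.1424,0,0,0,-0.0808,1],
    [-0.06,-0.1424,0,0,0,-0.0808,1],
    [-0.06,-0.1424,0,0,0,-0.0808,1],
    [-0.06,-0.1424,0,0,0,-0.0808,1],
    [-0.06,-0.1424,0,0,0,-0.0808,1],
    [-0.06,-0.1424,0,0,0,-0.0808,1],
    [-0.06,-0.1424,0,0,0,-0.0808,1],
    [-0.06,-0.1424,0,0,0,-0.0808,1],
    [-0.06,-0.1424,0,0,0,-0.0808,1],
    [0,0,0,0,0,0,1]
  ]
}}

```text
clock: 42.9
position: [444.3, -404.0, 114.5]
ee_rot: [-0.109, 0.994, 0.0, -0.0]
contact_force: [0.6, 0.2, 0.6]
gripper_width: 85.1
grasp_force: 0.0
```

```bash
python3 - <<'E'
from h import *
d=grab('top')
v=d['image'][105:240,190:420,::-1];cv2.imwrite('pics/t5.png',cv2.resize(v,(800,470),interpolation=cv2.INTER_CUBIC))
E
```

```text
(no output)
```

View pics/t5.png

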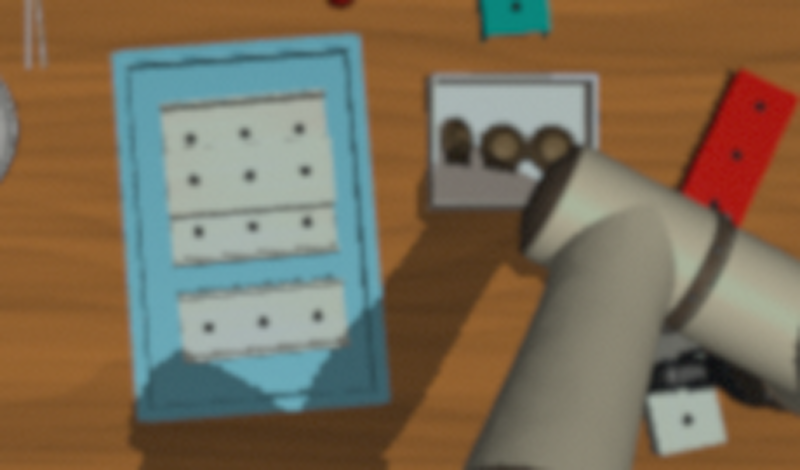

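Cap 1 is nested over the far and middle cradles. The hole rows, at px y 133, 227 and 322, are evenly pitched. Next is cap 2.

{"name": "servo_tool", "arguments": {
  "plan": [
    [0,0,-0.15,0,0,0,1],
    [0,0,-0.12,0,0,0,1],
    [0,0,-0.06,0,0,0,1],
    [0,0,-0.013,0,0,0,1],
    [0,0,0,0,0,0,0.4],
    [0,0,0,0,0,0,0.4],
    [0,0,0,0,0,0,0.4],
    [0,0,0.08,0,0,0,0.2],
    [0,0,0.12,0,0,0,0.2],
    [0,0,0.133,0,0,0,0.2],
    [0.0281,0.1391,0,0,0,0.0813,0.2],
    [0.0281,0.1391,0,0,0,0.0813,0.2],
    [0.0281,0.1391,0,0,0,0.0813,0.2],
    [0.0281,0.1391,0,0,0,0.0813,0.2],
    [0.0281,0.1391,0,0,0,0.0813,0.2],
    [0.0281,0.1391,0,0,0,0.0813,0.2],
    [0.0281,0.1391,0,0,0,0.0813,0.2],
    [0.0281,0.1391,0,0,0,0.0813,0.2],
    [0.0281,0.1391,0,0,0,0.0813,0.2],
    [0,0,0,0,0,0,0.2]
  ]
}}

```text
clock: 45.45
position: [522.2, -23.7, 112.2]
ee_rot: [0.748, -0.663, 0.0, -0.001]
contact_force: [-0.4, 0.1, -1.8]
gripper_width: 58.6
grasp_force: 65.7
```

{"name": "servo_tool", "arguments": {
  "plan": [
    [0,0,-0.12,0,0,-0.004,0.2],
    [0,0,-0.08,0,0,0,0.2],
    [0,0,-0.05,0,0,0,0.2],
    [0,0,-0.03,0,0,0,0.2],
    [0,0,-0.029,0,0,0,0.2],
    [0,0,0,0,0,0,0.2]
  ]
}}

```text
clock: 46.2
position: [522.2, -26.2, 21.5]
ee_rot: [0.745, -0.668, 0.001, -0.0]
contact_force: [-4.8, -0.6, 12.9]
gripper_width: 58.1
grasp_force: 67.2
```

{"name": "servo_tool", "arguments": {
  "plan": [
    [0,0,0.003,0,0,0,0.8],
    [0,0,0,0,0,0,0.8],
    [0,0,0,0,0,0,0.8],
    [0,0,0.1,0,0,0,0.8],
    [0,0,0.2,0,0,0,0.8],
    [0,0,0.2,0,0,0,0.8],
    [-0.06,-0.2,0,0,0,0,0.8],
    [-0.06,-0.2,0,0,0,0,0.8],
    [-0.06,-0.2,0,0,0,0,0.8],
    [0,-0.2,0,0,0,0,0.8],
    [0,-0.2,0,0,0,0,0.8],
    [0,-0.2,0,0,0,0,0.8],
    [0,-0.2,0,0,0,0,0.8],
    [0,-0.2,0,0,0,0,0.8]
  ]
}}

```text
clock: 47.95
position: [467.5, -507.6, 169.6]
ee_rot: [0.744, -0.668, -0.0, 0.0]
contact_force: [2.1, 0.2, -0.8]
gripper_width: 68.4
grasp_force: 0.0
```

```bash
python3 - <<'E'
from h import *
d=grab('top');P=cloud(d)
for n,x,y in(('cap1',0,0),):
    pass
# heights over caps along tray x direction / y direction
for nm,c in(('cap1',(608.5,-16.3)),('cap2',(522.3,-25.6))):
  for a,b in((0,0),(0,60),(0,-60),(22,40),(-22,-40)):
    ca,sa=np.cos(.1),np.sin(.1);q=np.array([c[0]+a*ca-b*sa,c[1]+a*sa+b*ca])
    k=np.hypot(P[...,0]-q[0],P[...,1]-q[1])<6
    print(nm,a,b,np.nanmedian(P[...,2][k]).round(1))
k=(abs(P[...,0]-645)<50)&(abs(P[...,1]+254)<65);print('pan max z',np.nanmax(P[...,2][k]))
v=d['image'][105:240,90:420,::-1];cv2.imwrite('pics/t6.png',cv2.resize(v,(800,327),interpolation=cv2.INTER_CUBIC))
d=grab('side')
v=d['image'][130:250,130:350,::-1];cv2.imwrite('pics/s2.png',cv2.resize(v,(800,436),interpolation=cv2.INTER_CUBIC))
E
```

```text
cap1 0 0 38.0
cap1 0 60 36.4
cap1 0 -60 35.7
cap1 22 40 35.2
cap1 -22 -40 35.9
cap2 0 0 35.2
cap2 0 60 39.6
cap2 0 -60 38.3
cap2 22 40 38.9
cap2 -22 -40 36.7
pan max z 44.50345250464352
```

View pics/t6.png

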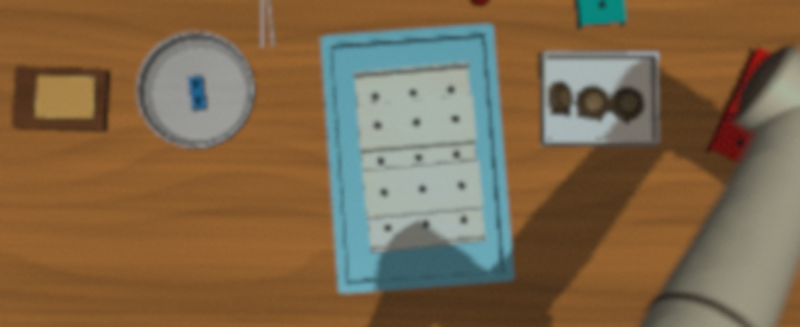

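View pics/s2.png

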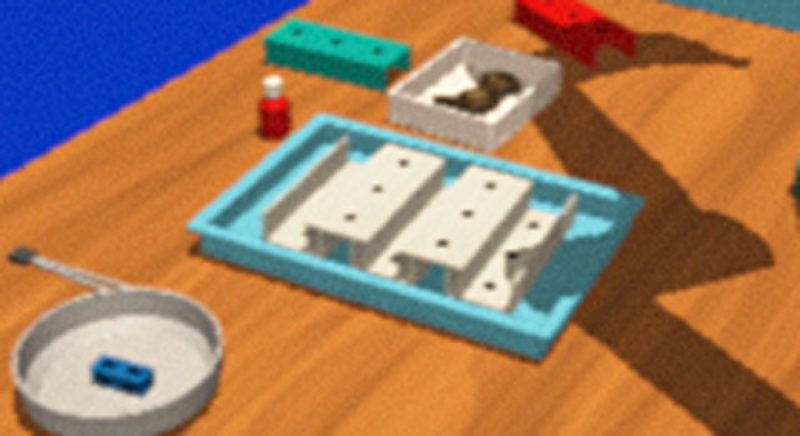

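Both caps are nested: the webs are at z≈38, and the hole rows and ends are aligned. Before handing in, I'll check where the leaning shell (px (560,97)) actually sits.

```bash
python3 - <<'E'
from h import *
d=load('top');P=cloud(d);V=cv2.cvtColor(d['image'],cv2.COLOR_RGB2HSV)[...,2]
m=np.zeros(V.shape,bool);m[137:155,316:327]=1;m&=V<125
v,u=np.nonzero(m)
Q=P[m];print(len(Q),np.percentile(Q,[3,25,50,75,97],axis=0).round(1))
A=np.c_[Q[:,:2]-np.median(Q[:,:2],0),np.ones(len(Q))];print(np.linalg.lstsq(A,Q[:,2],rcond=None)[0])
s=V*0
v=d['image'][120:165,305:370,::-1];cv2.imwrite('pics/pan.png',cv2.resize(v,None,fx=9,fy=9,interpolation=cv2.INTER_CUBIC))
E
```

```text
120 [[nan nan nan]
 [nan nan nan]
 [nan nan nan]
 [nan nan nan]
 [nan nan nan]]
 ** On entry to DLASCL parameter number  4 had an illegal value
 ** On entry to DLASCL parameter number  4 had an illegal valueTraceback (most recent call last):
  File "<stdin>", line 6, in <module>
    x, resids, rank, s = _umath_linalg.lstsq(a, b, rcond,
                         ~~~~~~~~~~~~~~~~~~~^^^^^^^^^^^^^
                                             signature=signature)
                                             ^^^^^^^^^^^^^^^^^^^^
    raise LinAlgError("SVD did not converge in Linear Least Squares")
numpy.linalg.LinAlgError: SVD did not converge in Linear Least Squares
```

```bash
python3 - <<'E'
from h import *
d=load('top');P=cloud(d);V=cv2.cvtColor(d['image'],cv2.COLOR_RGB2HSV)[...,2]
m=np.zeros(V.shape,bool);m[137:155,316:327]=1;m&=(V<125)&(d['z_map']>0)
Q=P[m];print(len(Q),np.percentile(Q,[3,25,50,75,97],axis=0).round(1))
A=np.c_[Q[:,:2]-np.median(Q[:,:2],0),np.ones(len(Q))];print(np.linalg.lstsq(A,Q[:,2],rcond=None)[0])
v=d['image'][120:165,305:370,::-1];cv2.imwrite('pics/pan.png',cv2.resize(v,None,fx=9,fy=9,interpolation=cv2.INTER_CUBIC))
E
```

```text
119 [[ 624.6 -217.7    2.3]
 [ 634.4 -210.4   25.1]
 [ 643.1 -203.1   32.3]
 [ 652.5 -195.4   37.1]
 [ 663.5 -190.6   41.9]]
[-0.12515465  0.07580526 28.52259589]
```

View pics/pan.png

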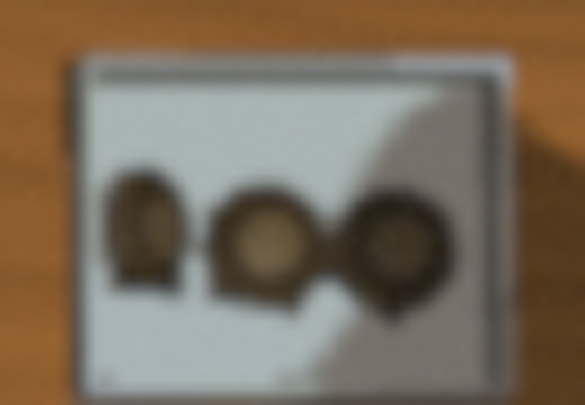

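The leaning shell spans y offsets of 36–64 mm from the pan centre and its top is at about 42 mm, so it is inside the limits. Handing in.

```bash
python3 -c "
from bench import arm
print(arm.job_done())"
```

```text
the job is handed in; nothing more can be done
None
```

I handed the job in at about 48 s on the robot's clock: three shells in the pan (one leaning on the wall, within limits), the only peg in the basin, three cradles across the tray, and both caps nested over them; no verdict came back.

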